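Sort the donated groceries onto their stock pads

TASK

Two small piles of donated groceries stand on the sorting table: take them apart and set each thing, the right way up, in the middle of the white sheet on the grey board that already shows the same kind of thing. Turn the tea carton and the stock-cube box the same way as their samples, and never tip anything over.

Things in the scene. Friction and masses are not known exactly. Their poses are not given: they have to be found in the camera images.
- tea_carton: Flat brown tea carton with a white band, 62 (x) x 100 (y) x 34 mm high, about 0.22 kg. Origin at the centre of its underside, z up. Stands on the table as the bottom of one pile; either the small tin or the stock-cube box lies on it.
- flat_tin: Wide flat bare-steel tin, 66 mm across, 34 mm high, about 0.2 kg. Origin at the centre of its underside, z up. Stands on the table as the bottom of the other pile; either the small tin or the stock-cube box lies on it.
- small_tin: Small steel tin with white paper label, 48 mm across, 34 mm high, about 0.1 kg. Origin at the centre of its underside, z up. In the second layer of one of the two piles, with the little jar on top of it.
- stock_box: Small brown stock-cube box with a narrow wood-brown stripe over its top (along y) and a white band round its sides, 36 (x) x 48 (y) x 34 mm high, about 0.07 kg. Origin at the centre of its underside, z up. In the second layer of the pile that has not the small tin; nothing on it.
- jar: Little amber glass jar with a dark steel lid, 32 mm across, 44 mm high, straight-sided, about 0.06 kg. Origin at the centre of its underside, z up. On top of the small tin.
- pad_tea_carton: Fixed flat grey board 195 (x) x 125 (y) x 5 mm with a white sheet 76 x 112 mm (the free place) and, behind it, a sample tea carton (its 100 mm side along y) fixed on it; else like the other boards. Origin at table height under the white sheet's centre; top 5 mm above. x points to the sample, its centre 95 mm from the sheet's; the board spans x -55 to +140 mm. The carton's long side goes along y.
- pad_flat_tin: Fixed flat grey board 195 (x) x 125 (y) x 5 mm with a white sheet 76 x 112 mm (the free place) and, behind it, a sample wide flat tin fixed on it; else like the other boards. Origin at table height under the white sheet's centre; top 5 mm above. x points to the sample, its centre 95 mm from the sheet's; the board spans x -55 to +140 mm.
- pad_small_tin: Fixed flat grey board 195 (x) x 125 (y) x 5 mm with a white sheet 76 x 112 mm (the free place) and, behind it, a sample small tin fixed on it; else like the other boards. Origin at table height under the white sheet's centre; top 5 mm above. x points to the sample, its centre 95 mm from the sheet's; the board spans x -55 to +140 mm.
- pad_stock_box: Fixed flat grey board 195 (x) x 125 (y) x 5 mm with a white sheet 76 x 112 mm (the free place) and, behind it, a sample stock-cube box (its 48 mm side along y) fixed on it; else like the other boards. Origin at table height under the white sheet's centre; top 5 mm above. x points to the sample, its centre 95 mm from the sheet's; the board spans x -55 to +140 mm. The box's 48 mm side goes along y.
- pad_jar: Fixed flat grey board 195 (x) x 125 (y) x 5 mm with a white sheet 76 x 112 mm (the free place) and, behind it, a sample little jar fixed on it; else like the other boards. Origin at table height under the white sheet's centre; top 5 mm above. x points to the sample, its centre 95 mm from the sheet's; the board spans x -55 to +140 mm.
Mind the look-alikes: they are no part of the job. Leave any pink look-alike of the stock_box alone.

How it is judged:
By the outcome, as a careful person would: the job done as asked, in the order asked, and still so for the second after the job is handed in, with the robot touching nothing.
It also fails if it takes over 144 s, if anything falls off the work surface, if the arm or the gripper's body presses on something with over 40 N, if the wrist force passes 120 N, or if a joint passes its speed limit or range.

ROBOT

A 7-joint arm with a two-finger parallel gripper is mounted at the origin on the work surface. World frame = base frame: x ahead of the robot, y to its left, z up, the work surface at z = 0. Lengths are in mm, angles in rad, forces in N, time in s.
With the tool pointing down it reaches from about 400 to 850 mm from the base axis. Payload 10.4 kg.
Tool frame: the origin (TCP) lies at the very end of the fingers, on their centre line; the grasp point (between the pads) lies 19 mm behind it; y points along the fingers, z is the direction in which the jaws open and shut, and the axes are right-handed (so a half turn about y gives the same grasp; the last joint's range is limited). The gripper opens to 87 mm and grips with 3 to 60 N. Pads are 19 mm wide; open, the fingers measure 117 mm over their backs; the gripper's body (75 mm by 190 mm) begins 51 mm behind the grasp point.
Start: joints at [1.201, 0.332, -0.065, 1.46, 0.022, 1.35, -0.088], TCP at [212.455, -587.807, 201.676] pointing down, gripper open.
Joint ranges: [-2.6, 2.6], [-0.5, 2.12], [-1.47, 1.34], [0.16, 2.42], [-1.27, 4.41], [0.06, 2.06], [-2.6, 2.6]. Speed limits (rad/s): [2.22, 2.22, 2.79, 2.79, 3.14, 3.14, 3.14].

INTERFACE

Orientations are given as a 3x3 rotation matrix whose columns are the frame's x, y, z axes.
In Python, from rig import robot gives the robot as it stands.
- The arm moves only by the tool play_rows, never from a script. Its arguments are lists of equal length, an entry for each row: "translation": the shift along the tool's x, y, z in m, a list of three; "twist": the turn about the tool's y in degrees; "grip": the opening in per cent of the stroke, from 0 (shut) to 100 (fully open). In form: {"translation": [[tx, ty, tz], ...], "twist": [twist, ...], "grip": [grip, ...]}. A call has 1 to 20 rows; each row is the pose to reach, as a shift and turn from the pose commanded when the call began, along the tool's axes at that moment; what a row does not reach only later rows make up. A row lasts 1/10 s, in which the tool goes at most 50 mm and 8.59 degrees, less where a joint would pass 70% of its speed; a pose out of reach is approached as far as the arm can. A call with a gripper value outside its range is refused whole. The fingers move at their own pace and stop on an object; "squeeze" is the grip in N (left out, the last holds). Time passes only in rows, so rows that repeat a pose let the fingers close. It gives the time, the measured TCP pose, the force and the opening at its end, in the units of the state.
- robot.observe(): the state, without advancing time (a new reading comes with each control period).
- robot.read_camera(name): name is "side" or "top" or "wrist"; returns a dict with "color" (400x640x3 uint8, blue, green, red), "fx", "fy", "cx", "cy" (pixels), "origin" and "orientation" of the camera in the world. Camera axes: x right, y down, z forward; pixel columns grow to the right and rows downward; lengths in mm; the calibration is good to about 2 mm. A picture is of the moment at which its call begins. There is no depth.
- robot.finish_job(): hands the job in, once; it reports no verdict.
The state is a dict: "time_s": time; "joint_positions": joint angles; "joint_vel": joint speeds; "joint_torque": joint torques, N m; "tool_pos": TCP position; "tool_rot": TCP orientation; "ft_force": force on the tool from outside, world axes, zero at the start; "ft_torque": the same for the moment, N m; "gripper_width": opening from 0.0 (shut) to 1.0 (fully open).
Only numpy, scipy, OpenCV 4.12 (cv2) and the standard library are available. Lean on these libraries where they do the work, as an engineer would, in place of code of your own. Each camera call takes 0.05 s, during which the arm holds its last target. There are 200 camera calls.

## Working session

There is one attempt and no reset: what is moved stays moved. The work goes in short steps, Python scripts to look and compute and a tool call to move; the robot and the scene stay as the last step left them, time stands still between calls to the robot, and variables do not carry over. Pictures are saved under pics/ and viewed, about 12 in all and at most 16, crops included, and the job is handed in when it is done.

Besides the shell and the picture viewer there is one more tool, called as name(argument=value, ...), one argument or row to a line, values as JSON. play_rows: Moves the arm, as the interface text tells. Its arguments: {"type":"object","properties":{"translation":{"type":"array"},"twist":{"type":"array"},"grip":{"type":"array"},"squeeze":{"type":"number"}},"required":["translation","twist","grip"]}

```bash
mkdir -p pics; ls; python3 - <<'E'
from rig import robot
import cv2
s=robot.observe(); print(s['time_s'],s['tool_pos'],s['tool_rot'],s['ft_force'],s['gripper_width'])
for n in ['top','side']:
    c=robot.read_camera(n); cv2.imwrite(f'pics/{n}0.png',c['color']); print(n,{k:c[k] for k in c if k!='color'})
E
```

```text
pics
0.0 [ 212.31661902 -587.3959358   200.85653255] [[-9.40441302e-01 -5.21236732e-04  3.39955711e-01]
 [-3.39956108e-01  1.31331894e-03 -9.40440386e-01]
 [ 4.37218008e-05 -9.99999002e-01 -1.41229698e-03]] [-0.09266333  1.09044458  0.04607877] 1.0021376767304924
top {'fx': 506.3539116436635, 'fy': 506.3539116436635, 'cx': 318.0853454553332, 'cy': 193.78750635054365, 'origin': array([ 374.91001401,  -13.88598986, 1198.86170863]), 'orientation': array([[ 0.00416585, -0.99767322,  0.06804998],
       [-0.99991774, -0.00333036,  0.01238637],
       [-0.01213092, -0.06809599, -0.99760502]])}
side {'fx': 472.55402501874863, 'fy': 472.55402501874863, 'cx': 314.22404643970583, 'cy': 199.86773496779898, 'origin': array([450.9350557 , 735.84285254, 789.00326006]), 'orientation': array([[-0.99895232, -0.03430847,  0.03028515],
       [-0.04562926,  0.69614423, -0.71645041],
       [ 0.00349748, -0.71708169, -0.69698036]])}
```

View pics/top0.png

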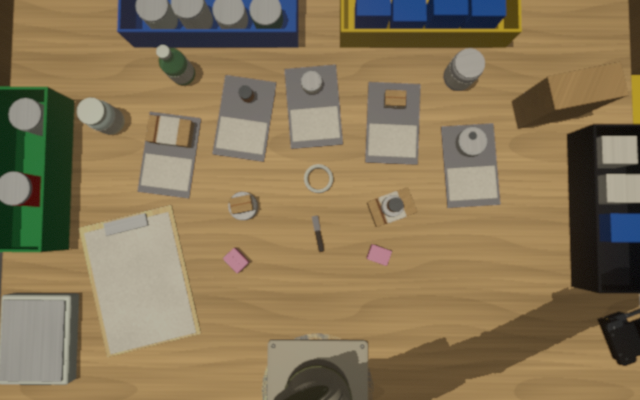

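View pics/side0.png

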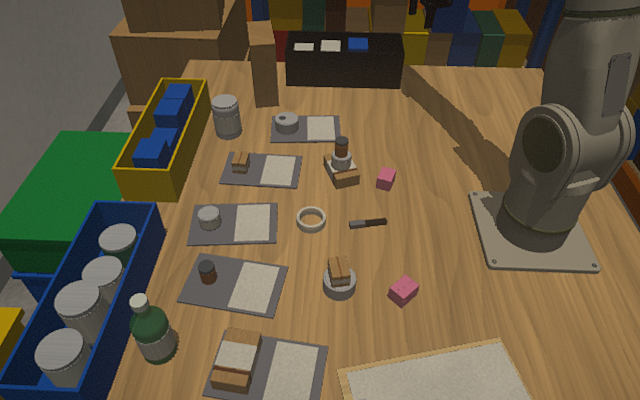

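The top view shows the boards, left to right: tea (169,155), jar (244,118), small tin (314,107), stock box (393,122) and flat tin (471,165). The stock box on the flat tin is at (243,205). The jar, small tin and tea carton pile is at (392,207). The pink decoys are at (236,260) and (379,255).

```bash
cat > h.py <<'E'
import numpy as np, cv2
from rig import robot
def ray(c,uv):
    uv=np.atleast_2d(uv).astype(float)
    d=np.c_[(uv[:,0]-c['cx'])/c['fx'],(uv[:,1]-c['cy'])/c['fy'],np.ones(len(uv))]
    return d@np.array(c['orientation']).T
def toplane(c,uv,z):
    d=ray(c,uv); o=np.array(c['origin']); return o+d*((z-o[2])/d[:,2])[:,None]
def proj(c,P):
    q=(np.atleast_2d(P)-c['origin'])@np.array(c['orientation'])
    return np.c_[c['fx']*q[:,0]/q[:,2]+c['cx'],c['fy']*q[:,1]/q[:,2]+c['cy']]
def ortho(c,x,y,z,half=100,s=3):
    "metric view at height z, s px/mm; up=+x, left=+y"
    n=2*half*s
    src=proj(c,[[x+half,y+half,z],[x+half,y-half,z],[x-half,y-half,z],[x-half,y+half,z]]).astype(np.float32)
    H=cv2.getPerspectiveTransform(src,np.float32([[0,0],[n,0],[n,n],[0,n]]))
    return cv2.warpPerspective(c['color'],H,(n,n),flags=cv2.INTER_CUBIC)
E
python3 - <<'E'
from h import *
c=robot.read_camera('top'); im=c['color']
hsv=cv2.cvtColor(im,cv2.COLOR_BGR2HSV)
for n,(u,v) in dict(tea=(167,172),jar=(243,136),small=(316,127),stock=(393,140),flat=(472,185)).items():
    print(n,im[v,u],im[v,u-22 if n!='tea' else u],end=' ')
    g=im.min(2); m=((g>g[v,u]-40)&(hsv[...,1]<75)).astype(np.uint8)
    _,L=cv2.connectedComponents(m,connectivity=4)
    mm=(L==L[v,u]).astype(np.uint8); 
    cs,_=cv2.findContours(mm,cv2.RETR_EXTERNAL,cv2.CHAIN_APPROX_NONE)
    p=toplane(c,cs[0][:,0,:],5)[:,:2].astype(np.float32)
    r=cv2.minAreaRect(p); ctr=toplane(c,np.argwhere(mm)[:,::-1],5).mean(0); print(np.round(r[0],1),np.round(r[1],1),round(r[2],1),'cent',ctr.round(1),len(cs))
A=ortho(c,345,156,68,60,3); B=ortho(c,345,-190,90,60,3)
cv2.imwrite('pics/piles0.png',np.hstack([A,B]))
print(toplane(c,[[243,205],[394,206]],68),toplane(c,[[394,206]],112))
E
```

```text
tea [155 173 181] [155 173 181] [507.5 363. ] [116.4  81.4] 82.7 cent [507.3 362.8   5. ] 1
jar [155 173 181] [152 171 178] [596.3 185.3] [116.8  81.3] 81.9 cent [596.2 185.2   5. ] 1
small [154 172 180] [152 171 178] [624.4  11.1] [ 81.6 118.9] 5.2 cent [624.3  10.2   5. ] 1
stock [155 174 181] [154 172 179] [ 584.7 -174. ] [116.3  80.7] 87.6 cent [ 584.6 -173.7    5. ] 1
flat [153 171 179] [153 171 179] [ 483.6 -361.1] [ 81.  116.6] 4.0 cent [ 483.5 -361.2    5. ] 1
[[ 426.32157448  168.20446473   68.        ]
 [ 425.30648151 -169.33330873   68.        ]] [[ 423.34563647 -163.28510497  112.        ]]
```

View pics/piles0.png

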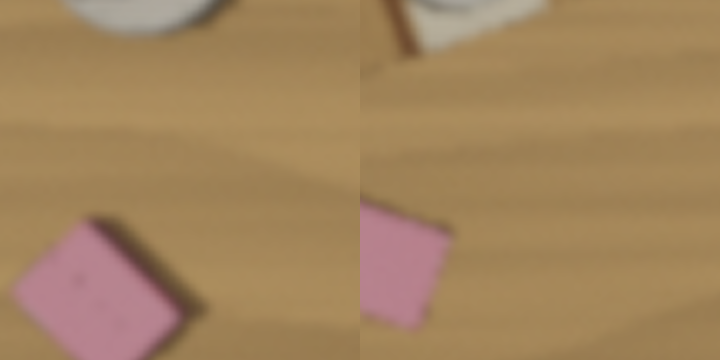

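That crop missed the piles because my guess at their x was wrong. It shows only the pink box and the edges of the piles. I'll redo it around the measured centres.

```bash
python3 - <<'E'
from h import *
c=robot.read_camera('top')
A=ortho(c,426,168,68,50,4); B=ortho(c,424,-166,68,70,4)[:,:]
B=cv2.resize(B,(400,400),interpolation=cv2.INTER_AREA)
cv2.imwrite('pics/piles1.png',np.hstack([A,B]))
E
```

```text
(no output)
```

View pics/piles1.png

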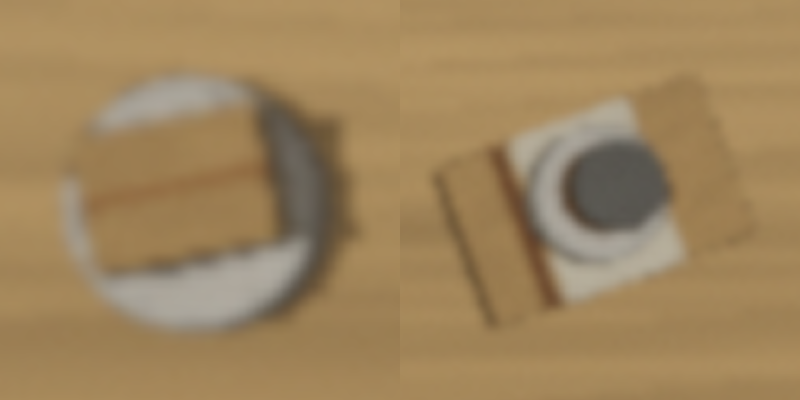

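In the left crop, the stock box is centred at about (182,189), with its yaw at about 10°. In the right crop, the carton's yaw is about 19°, with the tin and jar on its band. I'll hover the wrist camera over pile B to refine this.

```bash
cat >> h.py <<'E'
def plan(x,y,z,jaw=None):
    "delta for play_rows to bring TCP to x,y,z (mm) with jaw (tool z) at world angle jaw (deg)"
    s=robot.observe(); R=np.array(s['tool_rot']); p=np.array(s['tool_pos'])
    d=R.T@(np.array([x,y,z])-p)/1000
    a=np.degrees(np.arctan2(R[1,2],R[0,2])); tw=0
    if jaw is not None: tw=-((jaw-a+180)%360-180)
    print('t=%.2f pos %s jaw %.1f w %.1fmm F %s -> trans %s twist %.1f'%(s['time_s'],p.round(1),a,s['gripper_width']*87,np.round(s['ft_force'],1),d.round(4).tolist(),tw))
E
python3 -c "
from h import *
plan(424,-166,220,19)"
```

```text
t=0.20 pos [ 212.3 -587.6  201.2] jaw -70.1 w 87.1mm F [-0.8 -0.3 -0.3] -> trans [-0.3424, -0.0186, -0.3245] twist -89.1
```

play_rows(
  translation=[
    [-0.342,-0.019,-0.325],
    [-0.342,-0.019,-0.325],
    [-0.342,-0.019,-0.325],
    [-0.342,-0.019,-0.325],
    [-0.342,-0.019,-0.325],
    [-0.342,-0.019,-0.325],
    [-0.342,-0.019,-0.325],
    [-0.342,-0.019,-0.325],
    [-0.342,-0.019,-0.325],
    [-0.342,-0.019,-0.325],
    [-0.342,-0.019,-0.325],
    [-0.342,-0.019,-0.325],
    [-0.342,-0.019,-0.325],
    [-0.342,-0.019,-0.325],
    [-0.342,-0.019,-0.325],
    [-0.342,-0.019,-0.325],
  ],
  twist=[-89,-89,-89,-89,-89,-89,-89,-89,-89,-89,-89,-89,-89,-89,-89,-89],
  grip=[100,100,100,100,100,100,100,100,100,100,100,100,100,100,100,100],
  squeeze=20,
)

```text
time_s: 1.8
tool_pos: [423.5, -166.2, 220.6]
tool_rot: [[0.322, -0.0, 0.947], [-0.947, 0.0, 0.322], [-0.0, -1.0, -0.0]]
ft_force: [-0.2, 0.1, 0.4]
gripper_width: 0.997
```

```bash
python3 -c "
from h import *
plan(424,-166,220,19)
c=robot.read_camera('wrist'); print({k:c[k] for k in c if k!='color'})
cv2.imwrite('pics/w1.png',c['color'])"
```

```text
t=1.80 pos [ 423.5 -166.2  220.6] jaw 18.8 w 86.7mm F [-0.2  0.1  0.4] -> trans [-0.0, 0.0006, 0.0006] twist -0.2
{'fx': 321.3670070708924, 'fy': 321.3670070708924, 'cx': 323.38665877483305, 'cy': 206.72050750418978, 'origin': array([398.87555477, -97.53286   , 402.90037334]), 'orientation': array([[ 9.46727225e-01,  3.10353270e-01,  8.59558543e-02],
       [ 3.22036208e-01, -9.12786894e-01, -2.51222543e-01],
       [ 4.91639551e-04,  2.65520119e-01, -9.64105194e-01]])}
```

View pics/w1.png

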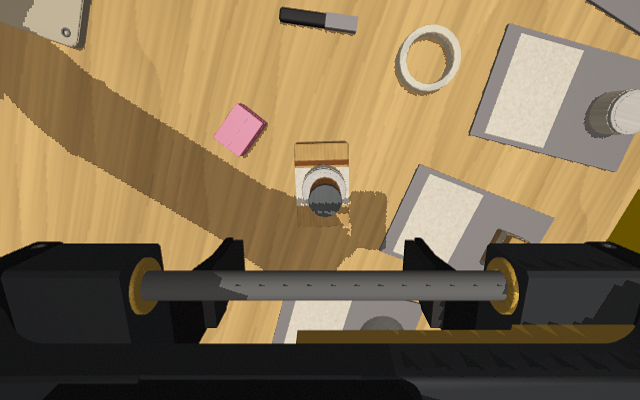

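The wrist view shows the pile centred at about (322,185), with the lid at about (325,200). I'll rectify it at the three heights to read each centre.

```bash
python3 -c "
from h import *
w=robot.read_camera('wrist'); t=robot.read_camera('top')
rows=[]
for c in (w,t):
  r=[]
  for z,h in((112,40),(68,40),(34,66)):
    o=cv2.resize(ortho(c,424,-166,z,h,6),(264,264),interpolation=cv2.INTER_AREA)
    for k in range(0,264,33): cv2.line(o,(k,0),(k,4),(0,0,255),1);cv2.line(o,(0,k),(4,k),(0,0,255),1)
    cv2.drawMarker(o,(132,132),(0,255,0),0,8,1); r.append(o)
  rows.append(np.hstack(r))
cv2.imwrite('pics/w2.png',np.vstack(rows))"
```

```text
(no output)
```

View pics/w2.png

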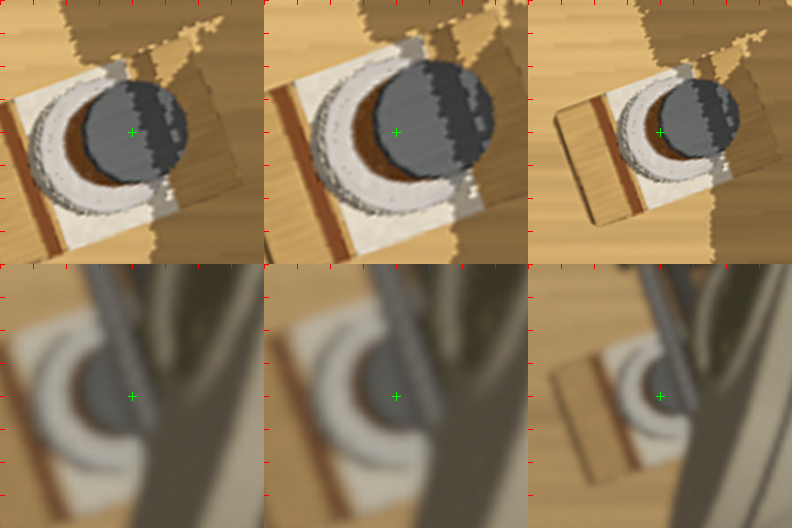

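Rectified lid: radius 15.8 mm (expected 16), centre about (424,-167). Small tin is at about (424,-166.5) and the carton at about (421,-170) with yaw 20°, to be refined once it is uncovered. Now grasping the jar.

play_rows(
  translation=[
    [0.0006,0.03,0.0003],
    [0.0006,0.07,0.0003],
    [0.0006,0.105,0.0003],
    [0.0006,0.13,0.0003],
    [0.0006,0.1445,0.0003],
    [0.0006,0.1445,0.0003],
    [0.0006,0.1445,0.0003],
    [0.0006,0.1445,0.0003],
    [0.0006,0.1445,0.0003],
    [0.0006,0.1445,0.0003],
    [0.0006,0.1445,0.0003],
    [0.0006,0.1445,0.0003],
    [0.0006,0.1445,0.0003],
    [0.0006,0.1445,0.0003],
  ],
  twist=[0,0,0,0,0,0,0,0,0,0,0,0,0,0],
  grip=[100,100,100,100,100,60,50,45,40,36,30,20,20,20],
  squeeze=12,
)

```text
time_s: 3.35
tool_pos: [424.2, -166.4, 76.2]
tool_rot: [[0.323, 0.0, 0.946], [-0.946, -0.0, 0.323], [0.0, -1.0, 0.0]]
ft_force: [0.4, 0.8, 0.6]
gripper_width: 0.363
```

play_rows(
  translation=[
    [0,-0.008,0],
    [0,-0.03,0],
    [0,-0.06,0],
    [0,-0.09,0],
    [-0.01,-0.1,0.01],
    [-0.03,-0.1,0.03],
    [-0.06,-0.1,0.06],
    [-0.09,-0.1,0.09],
    [-0.12,-0.1,0.12],
    [-0.15,-0.1,0.15],
    [-0.18,-0.1,0.18],
    [-0.21,-0.1,0.209],
    [-0.235,-0.1,0.234],
    [-0.255,-0.1,0.254],
    [-0.268,-0.1,0.267],
    [-0.275,-0.1,0.274],
    [-0.277,-0.1,0.276],
    [-0.277,-0.1,0.276],
    [-0.277,-0.1,0.276],
  ],
  twist=[0,0,0,0,0,0,0,0,0,0,0,0,0,0,0,0,0,0,0],
  grip=[20,20,20,20,20,20,20,20,20,20,20,20,20,20,20,20,20,20,20],
)

```text
time_s: 5.25
tool_pos: [595.6, 183.9, 176.2]
tool_rot: [[0.322, 0.0, 0.947], [-0.947, -0.001, 0.322], [0.001, -1.0, -0.0]]
ft_force: [0.1, -0.6, -0.3]
gripper_width: 0.362
```

```bash
python3 -c "
from h import *
plan(596.2,185.2,13.7)
c=robot.read_camera('top'); s=robot.read_camera('side');w=robot.read_camera('wrist')
cv2.imwrite('pics/p6.png',np.hstack([cv2.resize(ortho(w,560,60,5,250,2),(400,400),interpolation=cv2.INTER_AREA),s['color'][80:340,120:520]]) if 0 else np.vstack([ortho(c,424,-166,34,70,2),ortho(w,590,185,5,70,2)]).transpose(0,1,2))"
```

```text
t=5.25 pos [595.6 183.9 176.2] jaw 18.8 w 31.5mm F [ 0.1 -0.6 -0.3] -> trans [-0.0012, 0.1625, 0.001] twist 0.0
```

View pics/p6.png

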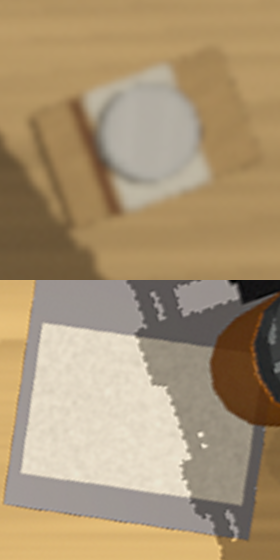

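The sheet's corners in the wrist view give (593.8,183.8) and the top view gave (596.2,185.2), with the size right at 76×112. I'll use the mean. The top crop also shows the small tin undisturbed on the carton.

play_rows(
  translation=[
    [-0.0008,0.02,-0.0004],
    [-0.0008,0.06,-0.0004],
    [-0.0008,0.1,-0.0004],
    [-0.0008,0.13,-0.0004],
    [-0.0008,0.15,-0.0004],
    [-0.0008,0.158,-0.0004],
    [-0.0008,0.1625,-0.0004],
    [-0.0008,0.1625,-0.0004],
    [-0.0008,0.1625,-0.0004],
    [-0.0008,0.1625,-0.0004],
    [-0.0008,0.1625,-0.0004],
    [-0.0008,0.1625,-0.0004],
    [-0.0008,0.158,-0.0004],
    [-0.0008,0.14,-0.0004],
    [-0.0008,0.1,-0.0004],
    [-0.0008,0.05,-0.0004],
    [-0.0008,0.0,-0.0004],
    [-0.0008,-0.01,-0.0004],
  ],
  twist=[0,0,0,0,0,0,0,0,0,0,0,0,0,0,0,0,0,0],
  grip=[20,20,20,20,20,20,20,20,40,50,60,60,60,60,60,60,60,60],
)

```text
time_s: 7.2
tool_pos: [597.2, 187.5, 194.3]
tool_rot: [[0.324, 0.009, 0.946], [-0.946, 0.003, 0.324], [0.0, -1.0, 0.01]]
ft_force: [0.8, 0.7, -0.8]
gripper_width: 0.6
```

```bash
python3 -c "
from h import *
plan(424,-166.5,200,18.8)"
```

```text
t=7.20 pos [597.2 187.5 194.3] jaw 18.9 w 52.2mm F [ 0.8  0.7 -0.8] -> trans [0.2788, -0.0084, -0.2785] twist 0.1
```

play_rows(
  translation=[
    [0.02,0,-0.02],
    [0.05,0,-0.05],
    [0.085,0,-0.085],
    [0.12,0,-0.12],
    [0.155,0,-0.155],
    [0.19,0,-0.19],
    [0.22,0,-0.22],
    [0.25,0,-0.25],
    [0.27,0,-0.268],
    [0.2775,0,-0.2755],
    [0.2775,0,-0.2755],
    [0.2775,0,-0.2755],
    [0.2775,0,-0.2755],
  ],
  twist=[0,0,0,0,0,0,0,0,0,0,0,0,0],
  grip=[60,60,60,60,60,80,100,100,100,100,100,100,100],
)

```text
time_s: 8.5
tool_pos: [424.9, -164.4, 186.3]
tool_rot: [[0.326, 0.0, 0.945], [-0.945, 0.0, 0.326], [-0.0, -1.0, 0.0]]
ft_force: [0.1, 1.0, -0.3]
gripper_width: 0.997
```

```bash
python3 -c "
from h import *
plan(424,-166.5,39)
w=robot.read_camera('wrist'); t=robot.read_camera('top')
a=ortho(w,424,-166,68,40,5);b=ortho(t,595,184,49,60,4)[:400,:400];b=ortho(t,600,184,49,50,4)
cv2.drawMarker(a,(200,200),(0,255,0),0,8,1);cv2.drawMarker(b,(200,200),(0,255,0),0,8,1)
cv2.imwrite('pics/p7.png',np.hstack([a,b]))"
```

```text
t=8.50 pos [ 424.9 -164.4  186.3] jaw 19.0 w 86.8mm F [ 0.1  1.  -0.3] -> trans [0.0017, 0.1473, -0.0016] twist 0.0
```

View pics/p7.png

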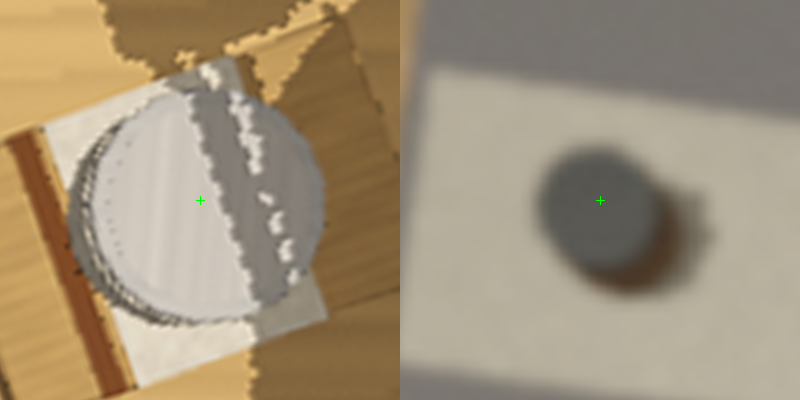

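The tin top is centred at (423.3,-167.2), and the jar stands upright at about the sheet's centre (598,185 in the top view). Grasping the small tin.

play_rows(
  translation=[
    [0.002,0.03,-0.002],
    [0.002,0.07,-0.002],
    [0.002,0.105,-0.002],
    [0.002,0.13,-0.002],
    [0.002,0.147,-0.002],
    [0.002,0.147,-0.002],
    [0.002,0.147,-0.002],
    [0.002,0.147,-0.002],
    [0.002,0.147,-0.002],
    [0.002,0.147,-0.002],
    [0.002,0.147,-0.002],
    [0.002,0.147,-0.002],
    [0.002,0.147,-0.002],
  ],
  twist=[0,0,0,0,0,0,0,0,0,0,0,0,0],
  grip=[100,100,100,100,100,70,64,60,56,50,35,35,35],
  squeeze=15,
)

```text
time_s: 9.9
tool_pos: [423.2, -168.8, 39.6]
tool_rot: [[0.323, 0.001, 0.946], [-0.946, -0.0, 0.323], [0.001, -1.0, 0.001]]
ft_force: [-0.7, -0.1, 5.3]
gripper_width: 0.541
```

play_rows(
  translation=[
    [0,-0.008,0],
    [0,-0.03,0],
    [0,-0.06,0],
    [0,-0.09,0.005],
    [-0.004,-0.12,0.01],
    [-0.012,-0.135,0.028],
    [-0.024,-0.135,0.057],
    [-0.036,-0.135,0.086],
    [-0.048,-0.135,0.115],
    [-0.06,-0.135,0.143],
    [-0.072,-0.135,0.171],
    [-0.083,-0.135,0.197],
    [-0.092,-0.135,0.219],
    [-0.099,-0.135,0.236],
    [-0.103,-0.135,0.245],
    [-0.104,-0.135,0.247],
    [-0.104,-0.135,0.247],
    [-0.104,-0.135,0.247],
    [-0.104,-0.135,0.247],
  ],
  twist=[0,0,0,0,0,0,0,0,0,0,0,0,0,0,0,0,0,0,0],
  grip=[35,35,35,35,35,35,35,35,35,35,35,35,35,35,35,35,35,35,35],
)

```text
time_s: 11.8
tool_pos: [622.6, 8.7, 174.3]
tool_rot: [[0.322, 0.0, 0.947], [-0.947, -0.001, 0.322], [0.001, -1.0, -0.0]]
ft_force: [-0.4, 0.1, -1.1]
gripper_width: 0.542
```

```bash
python3 -c "
from h import *
plan(623.5,10,11)
t=robot.read_camera('top');w=robot.read_camera('wrist')
a=ortho(t,421,-170,34,64,3);b=ortho(w,624,10,5,64,3)
for o in(a,b):cv2.drawMarker(o,(192,192),(0,255,0),0,8,1)
cv2.imwrite('pics/p8.png',np.hstack([a,b]))"
```

```text
t=11.80 pos [622.6   8.7 174.3] jaw 18.8 w 47.1mm F [-0.4  0.1 -1.1] -> trans [-0.001, 0.1633, 0.0013] twist 0.0
```

View pics/p8.png

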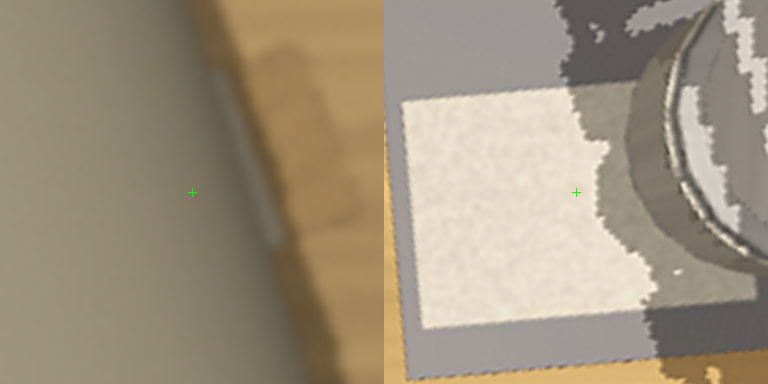

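The sheet's corners in the wrist view give (621,8.7), so I'll use the mean (622.5,9.5). Placing the small tin.

play_rows(
  translation=[
    [-0.0008,0.02,0.0003],
    [-0.0008,0.06,0.0003],
    [-0.0008,0.1,0.0003],
    [-0.0008,0.13,0.0003],
    [-0.0008,0.15,0.0003],
    [-0.0008,0.159,0.0003],
    [-0.0008,0.1633,0.0003],
    [-0.0008,0.1633,0.0003],
    [-0.0008,0.1633,0.0003],
    [-0.0008,0.1633,0.0003],
    [-0.0008,0.1633,0.0003],
    [-0.0008,0.1633,0.0003],
    [-0.0008,0.158,0.0003],
    [-0.0008,0.14,0.0003],
    [-0.0008,0.1,0.0003],
    [-0.0008,0.05,0.0003],
    [-0.0008,0.02,0.0003],
    [-0.0008,0.0,0.0003],
    [-0.0008,0.0,0.0003],
  ],
  twist=[0,0,0,0,0,0,0,0,0,0,0,0,0,0,0,0,0,0,0],
  grip=[35,35,35,35,35,35,35,35,60,70,75,75,75,75,75,75,75,75,75],
)

```text
time_s: 13.8
tool_pos: [624.8, 11.1, 179.3]
tool_rot: [[0.324, 0.007, 0.946], [-0.946, -0.0, 0.324], [0.002, -1.0, 0.006]]
ft_force: [0.1, 0.3, 0.1]
gripper_width: 0.749
```

```bash
python3 -c "
from h import *
plan(421,-170,174,20)"
```

```text
t=13.80 pos [624.8  11.1 179.3] jaw 18.9 w 65.2mm F [0.1 0.3 0.1] -> trans [0.1054, 0.0039, -0.2514] twist -1.1
```

play_rows(
  translation=[
    [0.008,0,-0.02],
    [0.021,0,-0.05],
    [0.036,0,-0.085],
    [0.051,0,-0.12],
    [0.065,0,-0.155],
    [0.08,0,-0.19],
    [0.093,0,-0.22],
    [0.102,0,-0.242],
    [0.105,0,-0.249],
    [0.105,0,-0.249],
    [0.105,0,-0.249],
    [0.105,0,-0.249],
    [0.105,0,-0.249],
  ],
  twist=[-1,-1,-1,-1,-1,-1,-1,-1,-1,-1,-1,-1,-1],
  grip=[75,75,75,75,75,80,100,100,100,100,100,100,100],
)

```text
time_s: 15.1
tool_pos: [422.0, -168.5, 174.1]
tool_rot: [[0.342, 0.0, 0.94], [-0.94, 0.0, 0.342], [-0.0, -1.0, 0.0]]
ft_force: [0.1, 0.4, 0.1]
gripper_width: 0.998
```

```bash
python3 -c "
from h import *
plan(421,-170,5,20)
w=robot.read_camera('wrist'); t=robot.read_camera('top')
a=ortho(w,421,-170,34,66,3);b=ortho(t,624,10,39,66,3)
for o in(a,b):cv2.drawMarker(o,(198,198),(0,255,0),0,8,1)
cv2.imwrite('pics/p9.png',np.hstack([a,b]))"
```

```text
t=15.10 pos [ 422.  -168.5  174.1] jaw 20.0 w 86.8mm F [0.1 0.4 0.1] -> trans [0.0012, 0.1691, -0.0015] twist -0.0
```

View pics/p9.png

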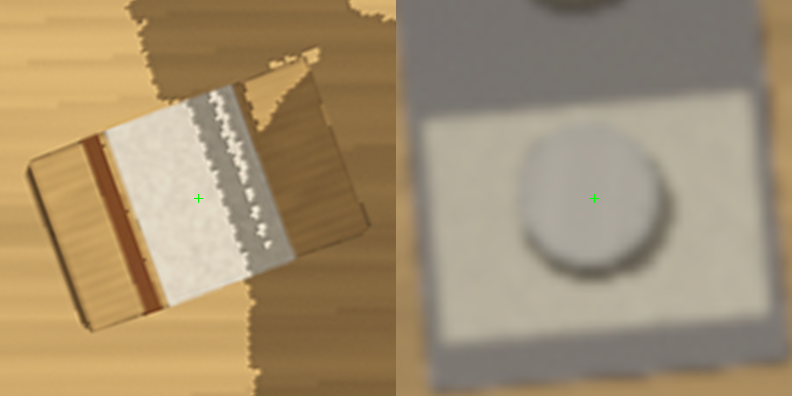

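The carton's centre is (421.5,-171) with yaw 19.8°, and the measured top is 98×59 mm against 100×62. The small tin is centred on its sheet. Grasping the carton.

play_rows(
  translation=[
    [0.002,0.03,-0.0013],
    [0.002,0.07,-0.0013],
    [0.002,0.11,-0.0013],
    [0.002,0.14,-0.0013],
    [0.002,0.16,-0.0013],
    [0.002,0.1695,-0.0013],
    [0.002,0.1695,-0.0013],
    [0.002,0.1695,-0.0013],
    [0.002,0.1695,-0.0013],
    [0.002,0.1695,-0.0013],
    [0.002,0.1695,-0.0013],
    [0.002,0.1695,-0.0013],
    [0.002,0.1695,-0.0013],
    [0.002,0.1695,-0.0013],
  ],
  twist=[0,0,0,0,0,0,0,0,0,0,0,0,0,0],
  grip=[100,100,100,100,100,100,84,80,76,72,68,60,50,50],
  squeeze=25,
)

```text
time_s: 16.6
tool_pos: [421.7, -172.0, 5.5]
tool_rot: [[0.34, 0.002, 0.94], [-0.94, -0.001, 0.34], [0.001, -1.0, 0.001]]
ft_force: [0.3, 0.6, 6.6]
gripper_width: 0.713
```

play_rows(
  translation=[
    [0,-0.008,0],
    [0,-0.03,0],
    [0,-0.06,0],
    [0,-0.095,0],
    [-0.01,-0.125,0.0055],
    [-0.03,-0.135,0.0165],
    [-0.06,-0.135,0.033],
    [-0.095,-0.135,0.0525],
    [-0.13,-0.135,0.072],
    [-0.165,-0.135,0.091],
    [-0.2,-0.135,0.11],
    [-0.235,-0.135,0.13],
    [-0.27,-0.135,0.149],
    [-0.305,-0.135,0.168],
    [-0.34,-0.135,0.187],
    [-0.375,-0.135,0.207],
    [-0.41,-0.135,0.226],
    [-0.44,-0.135,0.243],
    [-0.46,-0.135,0.254],
    [-0.47,-0.135,0.259],
  ],
  twist=[0,0,0,0,0,1,3,5,7,9,11,13,15,17,19,21,23,25,26.5,27.3],
  grip=[50,50,50,50,50,50,50,50,50,50,50,50,50,50,50,50,50,50,50,50],
)

```text
time_s: 18.6
tool_pos: [503.6, 360.3, 139.4]
tool_rot: [[-0.128, -0.002, 0.992], [-0.992, 0.0, -0.128], [0.0, -1.0, -0.002]]
ft_force: [-0.0, -1.5, -2.3]
gripper_width: 0.705
```

```bash
python3 -c "
from h import *
plan(506.2,362.2,140,-7.3)"
```

```text
t=18.60 pos [503.6 360.3 139.4] jaw -7.3 w 61.3mm F [-0.  -1.5 -2.3] -> trans [-0.0022, -0.0006, 0.0024] twist -0.0
```

play_rows(
  translation=[
    [-0.0022,0.0,0.0024],
    [-0.0022,0.02,0.0024],
    [-0.0022,0.05,0.0024],
    [-0.0022,0.085,0.0024],
    [-0.0022,0.11,0.0024],
    [-0.0022,0.122,0.0024],
    [-0.0022,0.127,0.0024],
    [-0.0022,0.1286,0.0024],
    [-0.0022,0.1286,0.0024],
    [-0.0022,0.1286,0.0024],
    [-0.0022,0.1286,0.0024],
    [-0.0022,0.1286,0.0024],
    [-0.0022,0.1286,0.0024],
    [-0.0022,0.124,0.0024],
    [-0.0022,0.11,0.0024],
    [-0.0022,0.08,0.0024],
    [-0.0022,0.04,0.0024],
    [-0.0022,0.01,0.0024],
    [-0.0022,-0.03,0.0024],
    [-0.0022,-0.03,0.0024],
  ],
  twist=[0,0,0,0,0,0,0,0,0,0,0,0,0,0,0,0,0,0,0,0],
  grip=[50,50,50,50,50,50,50,50,50,75,80,82,82,82,82,82,82,82,82,82],
)

```text
time_s: 20.6
tool_pos: [508.8, 362.7, 176.6]
tool_rot: [[-0.129, 0.007, 0.992], [-0.992, 0.005, -0.129], [-0.006, -1.0, 0.007]]
ft_force: [-0.2, 0.9, 0.3]
gripper_width: 0.821
```

```bash
python3 -c "
from h import *
plan(428,171,170,10)"
```

```text
t=20.60 pos [508.8 362.7 176.6] jaw -7.4 w 71.5mm F [-0.2  0.9  0.3] -> trans [0.2005, 0.005, -0.0555] twist -17.4
```

play_rows(
  translation=[
    [0.02,-0.01,-0.005],
    [0.05,-0.02,-0.013],
    [0.085,-0.02,-0.022],
    [0.12,-0.02,-0.032],
    [0.15,-0.02,-0.04],
    [0.18,-0.02,-0.048],
    [0.2,-0.02,-0.053],
    [0.2,-0.02,-0.053],
    [0.2,-0.02,-0.053],
    [0.2,-0.02,-0.053],
    [0.2,-0.02,-0.053],
  ],
  twist=[-2,-5,-8,-11,-14,-16,-17.4,-17.4,-17.4,-17.4,-17.4],
  grip=[82,82,82,82,82,82,82,82,82,82,82],
)

```text
time_s: 21.7
tool_pos: [428.8, 169.9, 189.7]
tool_rot: [[0.175, -0.0, 0.985], [-0.985, 0.001, 0.175], [-0.001, -1.0, -0.0]]
ft_force: [-0.3, 0.8, -0.2]
gripper_width: 0.822
```

```bash
python3 -c "
from h import *
plan(428,171,39,10)
w=robot.read_camera('wrist'); t=robot.read_camera('top')
a=ortho(w,428,171,68,44,4.0.__int__());a2=ortho(w,428,171,34,44,4);b=ortho(t,510,363,39,66,3)
a=cv2.resize(a,(264,264));a2=cv2.resize(a2,(264,264));b=cv2.resize(b,(264,264))
for o in(a,a2,b):cv2.drawMarker(o,(132,132),(0,255,0),0,8,1)
cv2.imwrite('pics/p10.png',np.hstack([a,a2,b]))"
```

```text
t=21.70 pos [428.8 169.9 189.7] jaw 10.1 w 71.5mm F [-0.3  0.8 -0.2] -> trans [-0.0011, 0.1507, -0.0006] twist 0.1
```

View pics/p10.png

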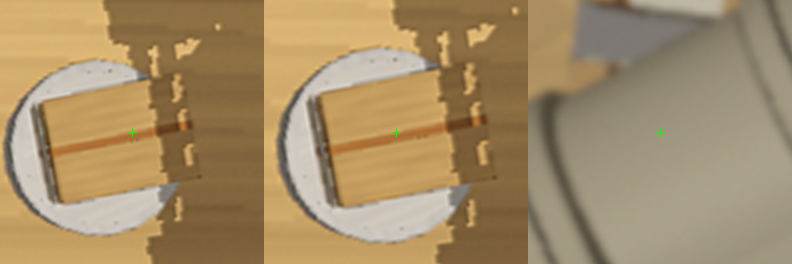

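The stock box is at (425.5,174.8) in the wrist view and (428.7,172.5) in the top view, so I'll use the mean (427,173.6), yaw 10.4°. The flat tin is at about (423.7,175) by the wrist view. The arm hides the carton in the top crop, so I'll check that later. Grasping the box.

play_rows(
  translation=[
    [-0.004,0.03,-0.001],
    [-0.004,0.07,-0.001],
    [-0.004,0.11,-0.001],
    [-0.004,0.135,-0.001],
    [-0.004,0.15,-0.001],
    [-0.004,0.1505,-0.001],
    [-0.004,0.1505,-0.001],
    [-0.004,0.1505,-0.001],
    [-0.004,0.1505,-0.001],
    [-0.004,0.1505,-0.001],
    [-0.004,0.1505,-0.001],
    [-0.004,0.1505,-0.001],
    [-0.004,0.1505,-0.001],
    [-0.004,0.1505,-0.001],
    [-0.004,0.1505,-0.001],
  ],
  twist=[-0.3,-0.3,-0.3,-0.3,-0.3,-0.3,-0.3,-0.3,-0.3,-0.3,-0.3,-0.3,-0.3,-0.3,-0.3],
  grip=[80,80,80,80,70,60,56,52,48,44,40,36,30,25,25],
  squeeze=12,
)

```text
time_s: 23.3
tool_pos: [427.4, 172.5, 39.4]
tool_rot: [[0.178, 0.0, 0.984], [-0.984, -0.0, 0.178], [0.0, -1.0, 0.0]]
ft_force: [-1.4, -1.1, 5.8]
gripper_width: 0.416
```

play_rows(
  translation=[
    [0,-0.008,0],
    [0,-0.03,0],
    [0,-0.06,0],
    [0.008,-0.09,0.002],
    [0.02,-0.1,0.005],
    [0.05,-0.1,0.0125],
    [0.085,-0.1,0.021],
    [0.12,-0.1,0.03],
    [0.155,-0.1,0.0385],
    [0.19,-0.1,0.047],
    [0.225,-0.1,0.056],
    [0.26,-0.1,0.0645],
    [0.295,-0.1,0.073],
    [0.325,-0.1,0.0805],
    [0.35,-0.1,0.087],
    [0.365,-0.1,0.0905],
    [0.37,-0.1,0.0916],
    [0.37,-0.1,0.0916],
    [0.37,-0.1,0.0916],
    [0.37,-0.1,0.0916],
  ],
  twist=[0,0,0,0,1,2,3,4,5,6,7,8,9,10,11,12,12.7,12.7,12.7,12.7],
  grip=[25,25,25,25,25,25,25,25,25,25,25,25,25,25,25,25,25,25,25,25],
)

```text
time_s: 25.3
tool_pos: [583.1, -173.8, 139.4]
tool_rot: [[-0.04, 0.0, 0.999], [-0.999, 0.0, -0.04], [-0.0, -1.0, 0.0]]
ft_force: [-0.1, 0.6, -1.1]
gripper_width: 0.412
```

```bash
python3 -c "
from h import *
plan(583.5,-175.5,11,-2.4)
w=robot.read_camera('wrist'); t=robot.read_camera('top')
a=ortho(t,424,173,34,44,3);b=ortho(t,507,363,39,80,4);c=ortho(w,584,-174,5,66,3)
a,b,c=[cv2.resize(o,(264,264),interpolation=cv2.INTER_AREA) for o in(a,b,c)]
for o in(a,b,c):cv2.drawMarker(o,(132,132),(0,255,0),0,8,1)
cv2.imwrite('pics/p11.png',np.hstack([a,b,c]))"
```

```text
t=25.30 pos [ 583.1 -173.8  139.4] jaw -2.3 w 35.9mm F [-0.1  0.6 -1.1] -> trans [0.0017, 0.1284, 0.0004] twist 0.1
```

View pics/p11.png

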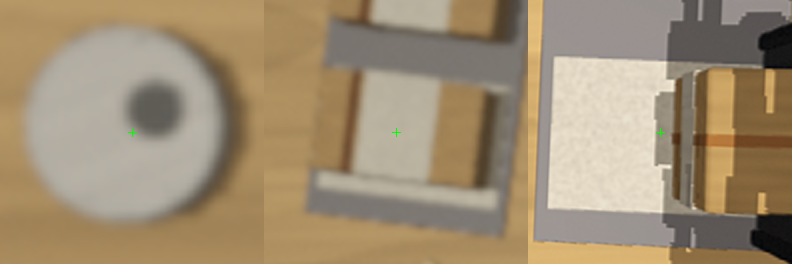

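The flat tin is at (427,175) in the top view. The tea carton is on its sheet, turned like its sample. The wrist view puts the stock sheet's centre at about (583.8,-175.5). Placing the stock box.

play_rows(
  translation=[
    [0.0018,0.02,0.001],
    [0.0018,0.06,0.001],
    [0.0018,0.095,0.001],
    [0.0018,0.115,0.001],
    [0.0018,0.124,0.001],
    [0.0018,0.1285,0.001],
    [0.0018,0.1285,0.001],
    [0.0018,0.1285,0.001],
    [0.0018,0.1285,0.001],
    [0.0018,0.1285,0.001],
    [0.0018,0.1285,0.001],
    [0.0018,0.1285,0.001],
    [0.0018,0.124,0.001],
    [0.0018,0.11,0.001],
    [0.0018,0.08,0.001],
    [0.0018,0.04,0.001],
    [0.0018,0.0,0.001],
    [0.0018,-0.03,0.001],
    [0.0018,-0.03,0.001],
  ],
  twist=[0,0,0,0,0,0,0,0,0,0,0,0,0,0,0,0,0,0,0],
  grip=[25,25,25,25,25,25,25,25,50,60,65,65,65,65,65,65,65,65,65],
)

```text
time_s: 27.3
tool_pos: [586.7, -177.1, 175.3]
tool_rot: [[-0.042, 0.008, 0.999], [-0.999, -0.003, -0.042], [0.002, -1.0, 0.008]]
ft_force: [-0.8, 0.2, 0.5]
gripper_width: 0.652
```

```bash
python3 -c "
from h import *
plan(425.5,175.2,170,20)"
```

```text
t=27.30 pos [ 586.7 -177.1  175.3] jaw -2.4 w 56.7mm F [-0.8  0.2  0.5] -> trans [-0.3452, 0.0031, -0.1759] twist -22.4
```

play_rows(
  translation=[
    [-0.02,0,-0.01],
    [-0.05,0,-0.025],
    [-0.085,0,-0.043],
    [-0.12,0,-0.06],
    [-0.155,0,-0.078],
    [-0.19,0,-0.095],
    [-0.225,0,-0.113],
    [-0.26,0,-0.131],
    [-0.29,0,-0.146],
    [-0.32,0,-0.161],
    [-0.337,0,-0.169],
    [-0.344,0,-0.1728],
    [-0.344,0,-0.1728],
    [-0.344,0,-0.1728],
    [-0.344,0,-0.1728],
    [-0.344,0,-0.1728],
  ],
  twist=[2,5,9,13,17,21,25,29,33,37,40,42.6,42.6,42.6,42.6,42.6],
  grip=[65,65,65,65,65,80,100,100,100,100,100,100,100,100,100,100],
)

```text
time_s: 28.9
tool_pos: [426.4, 173.3, 169.1]
tool_rot: [[-0.708, -0.0, 0.706], [-0.706, -0.0, -0.708], [0.0, -1.0, -0.0]]
ft_force: [-0.6, -0.1, -0.6]
gripper_width: 0.998
```

```bash
python3 -c "
from h import *
plan(425.5,175.2,5,-45)
w=robot.read_camera('wrist'); t=robot.read_camera('top')
a=ortho(w,425,175,34,44,3);b=ortho(t,584,-174,39,60,4)
a,b=[cv2.resize(o,(300,300),interpolation=cv2.INTER_AREA) for o in(a,b)]
def outl(o,c0,h,n,c,ctr,yaw,lx,ly,z,col):
    R=np.array([[np.cos(yaw),-np.sin(yaw)],[np.sin(yaw),np.cos(yaw)]])
    P=np.array([[1,1],[1,-1],[-1,-1],[-1,1]])*[lx/2,ly/2]@R.T+ctr
    P=toplane(c,proj(c,np.c_[P,np.full(4,z)]),39)[:,:2]
    q=np.c_[(c0[1]+h-P[:,1]),(c0[0]+h-P[:,0])]*n/(2*h)
    cv2.polylines(o,[q.round().astype(int)],True,col,1)
outl(b,(584,-174),60,300,t,(584.7,-174),np.radians(-2.4),76,112,5,(0,0,255))
outl(b,(584,-174),60,300,t,(584.7,-174),np.radians(-2.4),36,48,39,(0,255,0))
cv2.drawMarker(a,(150,150),(0,255,0),0,8,1)
cv2.imwrite('pics/p12.png',np.hstack([a,b]))"
```

```text
t=28.90 pos [426.4 173.3 169.1] jaw -45.1 w 86.8mm F [-0.6 -0.1 -0.6] -> trans [-0.0007, 0.1641, -0.002] twist -0.1
```

View pics/p12.png

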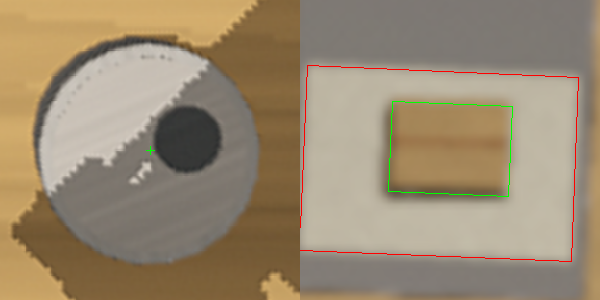

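The stock box matches its target outline to within about 1.5 mm and its turn agrees. The flat tin is at (425,175.3). Grasping it.

play_rows(
  translation=[
    [-0.0006,0.03,-0.002],
    [-0.0006,0.07,-0.002],
    [-0.0006,0.11,-0.002],
    [-0.0006,0.14,-0.002],
    [-0.0006,0.157,-0.002],
    [-0.0006,0.1646,-0.002],
    [-0.0006,0.1646,-0.002],
    [-0.0006,0.1646,-0.002],
    [-0.0006,0.1646,-0.002],
    [-0.0006,0.1646,-0.002],
    [-0.0006,0.1646,-0.002],
    [-0.0006,0.1646,-0.002],
    [-0.0006,0.1646,-0.002],
  ],
  twist=[0,0,0,0,0,0,0,0,0,0,0,0,0],
  grip=[100,100,100,100,100,100,86,82,78,74,60,55,55],
  squeeze=25,
)

```text
time_s: 30.3
tool_pos: [425.7, 175.9, 5.2]
tool_rot: [[-0.708, 0.001, 0.707], [-0.707, -0.0, -0.708], [-0.001, -1.0, 0.001]]
ft_force: [-1.2, -1.2, 6.1]
gripper_width: 0.745
```

play_rows(
  translation=[
    [0,-0.008,0],
    [0,-0.03,0],
    [0,-0.06,0],
    [0,-0.095,0],
    [0.008,-0.125,0.01],
    [0.021,-0.135,0.026],
    [0.043,-0.135,0.053],
    [0.068,-0.135,0.084],
    [0.093,-0.135,0.115],
    [0.118,-0.135,0.146],
    [0.143,-0.135,0.177],
    [0.168,-0.135,0.208],
    [0.193,-0.135,0.239],
    [0.218,-0.135,0.27],
    [0.243,-0.135,0.301],
    [0.268,-0.135,0.332],
    [0.293,-0.135,0.363],
    [0.315,-0.135,0.39],
    [0.33,-0.135,0.409],
    [0.338,-0.135,0.419],
  ],
  twist=[0,0,0,0,0,0,0,0,0,0,0,0,0,0,0,0,0,0,0,0],
  grip=[55,55,55,55,55,55,55,55,55,55,55,55,55,55,55,55,55,55,55,55],
)

```text
time_s: 32.3
tool_pos: [481.4, -361.6, 139.4]
tool_rot: [[-0.709, -0.0, 0.705], [-0.705, 0.0, -0.709], [-0.0, -1.0, -0.001]]
ft_force: [0.7, 0.2, -1.9]
gripper_width: 0.748
```

play_rows(
  translation=[
    [0.0015,0,0.002],
    [0.0015,0,0.002],
    [0.0015,0,0.002],
  ],
  twist=[0,0,0],
  grip=[55,55,55],
)

```text
time_s: 32.6
tool_pos: [482.9, -360.2, 139.8]
tool_rot: [[-0.706, 0.0, 0.708], [-0.708, 0.0, -0.706], [-0.0, -1.0, -0.0]]
ft_force: [0.9, 0.0, -1.1]
gripper_width: 0.747
```

```bash
python3 -c "
from h import *
plan(482.6,-361.9,10.8)"
```

```text
t=32.60 pos [ 482.9 -360.2  139.8] jaw -44.9 w 65.0mm F [ 0.9  0.  -1.1] -> trans [0.0015, 0.129, 0.001] twist 0.0
```

play_rows(
  translation=[
    [0.0005,0.02,0.0005],
    [0.0005,0.06,0.0005],
    [0.0005,0.095,0.0005],
    [0.0005,0.115,0.0005],
    [0.0005,0.124,0.0005],
    [0.0005,0.1288,0.0005],
    [0.0005,0.1288,0.0005],
    [0.0005,0.1288,0.0005],
    [0.0005,0.1288,0.0005],
    [0.0005,0.1288,0.0005],
    [0.0005,0.1288,0.0005],
    [0.0005,0.1288,0.0005],
    [0.0005,0.124,0.0005],
    [0.0005,0.11,0.0005],
    [0.0005,0.08,0.0005],
    [0.0005,0.04,0.0005],
    [0.0005,0.0,0.0005],
    [0.0005,-0.04,0.0005],
    [0.0005,-0.04,0.0005],
  ],
  twist=[0,0,0,0,0,0,0,0,0,0,0,0,0,0,0,0,0,0,0],
  grip=[55,55,55,55,55,55,55,55,78,85,88,88,88,88,88,88,88,88,88],
)

```text
time_s: 34.5
tool_pos: [485.3, -364.0, 187.1]
tool_rot: [[-0.707, 0.008, 0.707], [-0.707, -0.006, -0.707], [-0.001, -1.0, 0.01]]
ft_force: [0.9, -0.2, 0.5]
gripper_width: 0.881
```

play_rows(
  translation=[
    [0.06,0,-0.03],
    [0.1,0,-0.06],
    [0.14,0,-0.1],
    [0.18,0,-0.13],
    [0.2,0,-0.15],
    [0.2,0,-0.15],
    [0.2,0,-0.15],
  ],
  twist=[0,0,0,0,0,0,0],
  grip=[88,88,88,88,88,88,88],
)

```text
time_s: 35.2
tool_pos: [234.2, -398.2, 180.5]
tool_rot: [[-0.709, 0.001, 0.705], [-0.705, -0.002, -0.709], [0.001, -1.0, 0.001]]
ft_force: [1.4, 0.2, 0.3]
gripper_width: 0.883
```

```bash
python3 -c "
from h import *
plan(212,-587,200)
t=robot.read_camera('top')
pads=dict(tea=(507.4,362.9,-7.3,62,100,39),jar=(596.2,185.2,-8.1,32,32,49),small=(624.4,10.6,5.2,48,48,39),stock=(584.7,-174,-2.4,36,48,39),flat=(483.6,-361.1,4,66,66,39))
tiles=[]
for n,(x,y,a,lx,ly,h) in pads.items():
  o=ortho(t,x,y,h,65,2); a=np.radians(a);R=np.array([[np.cos(a),-np.sin(a)],[np.sin(a),np.cos(a)]])
  for ax,ay,z,col in((76,112,5,(0,0,255)),(lx,ly,h,(0,255,0))):
    k=np.linspace(0,2*np.pi,40)
    P=np.c_[np.cos(k),np.sin(k)]*lx/2 if z==h and lx==ly else np.array([[1,1],[1,-1],[-1,-1],[-1,1]])*[ax/2,ay/2]
    P=P@R.T+[x,y]; P=toplane(t,proj(t,np.c_[P,np.full(len(P),z)]),h)
    cv2.polylines(o,[(np.c_[y+65-P[:,1],x+65-P[:,0]]*2).round().astype(int)],True,col,1)
  tiles.append(o)
s=robot.read_camera('side')['color']; tiles.append(cv2.resize(s[60:400,170:510],(260,260)))
cv2.imwrite('pics/p13.png',np.vstack([np.hstack(tiles[:3]),np.hstack(tiles[3:])]))"
```

```text
t=35.20 pos [ 234.2 -398.2  180.5] jaw -45.2 w 76.8mm F [1.4 0.2 0.3] -> trans [0.1488, -0.0192, 0.1183] twist 0.0
```

View pics/p13.png

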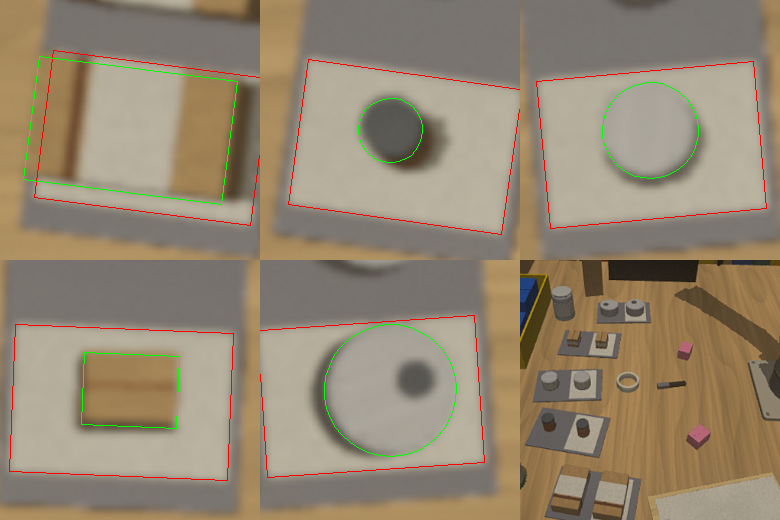

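All five are within about 2 mm of their outlines in the top view. The side view shows everything upright and the pink boxes untouched. I'll take one closer look at the carton's turn, because its ends blend with the table.

```bash
python3 -c "
from h import *
t=robot.read_camera('top'); x,y,a,h=507.4,362.9,np.radians(-7.3),39
o=ortho(t,x,y,h,90,5);R=np.array([[np.cos(a),-np.sin(a)],[np.sin(a),np.cos(a)]])
for ax,ay,z,dx,col in((76,112,5,0,(0,0,255)),(62,100,h,0,(0,255,0)),(62,100,h,95,(0,255,0))):
  P=(np.array([[1,1],[1,-1],[-1,-1],[-1,1]])*[ax/2,ay/2]+[dx,0])@R.T+[x,y]; P=toplane(t,proj(t,np.c_[P,np.full(4,z)]),h)
  cv2.polylines(o,[(np.c_[y+90-P[:,1],x+90-P[:,0]]*5).round().astype(int)],True,col,1)
cv2.imwrite('pics/p14.png',cv2.resize(o[:,100:800],(466,600),interpolation=cv2.INTER_AREA))"
```

```text
(no output)
```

View pics/p14.png

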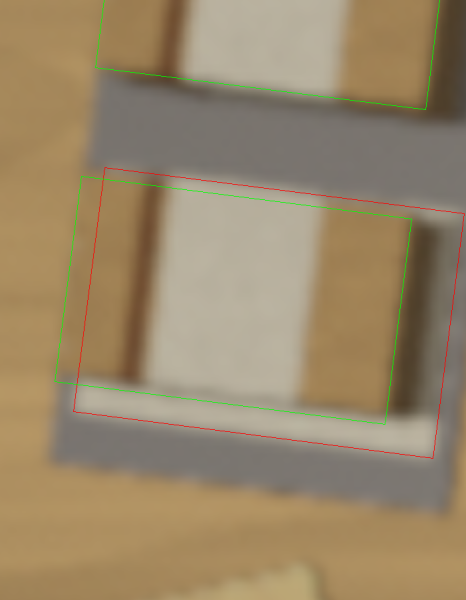

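The carton's edges are parallel to its outline and to the sample's. It sits about 2 mm off centre, within the calibration error. Handing in.

```bash
python3 -c "
from h import *
s=robot.observe(); print(s['time_s'],s['tool_pos'],np.abs(s['joint_vel']).max(),s['ft_force'])
print(robot.finish_job())"
```

```text
35.35 [ 236.44861294 -397.5793207   179.92419512] 0.009770979197796454 [ 0.34946489  0.15461907 -0.23615788]
the job is handed in; nothing more can be done
None
```

I took both piles apart from the top down and set all five things on their sheets, in this order: jar, small tin, tea carton, stock-cube box, flat tin. The carton and the box are turned like their samples. The job was handed in at 35.4 s of the 144 s allowed, with the arm clear and still.

- **Placement:** in the last top view, all five sit within about 2 mm of the middle of their sheets. The carton is the furthest off, about 2 mm towards its sample.
- **Uprightness:** the last side view shows everything standing, with both pink boxes where they were.
- **Turn:** the edges of the carton and the box run parallel to their expected outlines.
- **Force:** the highest wrist force I saw was about 7 N, though I only read it at the end of each move.
- **Disagreement:** the wrist and top cameras differed by 2–4 mm on some positions, so I used the average of the two. The final check uses the top camera only, so the true offsets could be 1–2 mm larger.

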